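# Lock the router table's insert collar with the pin spanner

## Task

Lock the collar in the router table with the pin spanner: set the prongs lightly on the collar, feel both into its two holes and push them in until the bar is down on the collar, then turn it clockwise (seen from above) until the collar comes up against its stop. Never press or strain the collar hard: a light hand does it. Then lift the spanner out, lay it back across both rails of its wooden rack as it was, let go, and leave the other things where they are.

Things in the scene. Friction and masses are not known exactly. Their poses are not given: they have to be found in the camera images.
- router_table: white router table top, 25 mm thick, 260 x 300 mm (x from -110 to 150, y from -150 to 150), fixed flat on the bench; origin at bench height under the collar's axis, z up. A black fence 45 mm tall stands on it at x = 127 to 145; its knobs reach 92 mm above the bench. Round the axis a fixed aluminium insert, radius 49 to 70 mm, 26 mm above the bench, holds the aluminium collar.
- collar_axis (a point): point on the collar's vertical axis at the height of its upper face at rest, 27 mm above the bench; frame fixed in the router table top, same axes. Collar 94 mm across, its rim (radius 38 to 47 mm) 1 mm above the face. Two round, slightly chamfered through-holes, 8.2 mm wide, are centred 32 mm either side of the axis. Face 8 mm thick; free space under the holes to the bench.
- collar_under (a point): point on the collar's axis, 8 mm below collar_axis, same axes: underside of the face. The face sits on a spring: it gives up to 4 mm downwards (about 3 N to start, 6 to 7 N at the bottom), then it is hard. Prongs under a light load slide over it; when they meet the holes they drop in and the upward force fades.
- collar (a joint): turn left to the collar's stop, rad: 0 = locked against the stop; grows counter-clockwise seen from above; starts at 0.4 to 0.7; friction about 0.28 N m. The pierced face has free play of 0.4 rad either way on the collar (0.14 N m to shift) and was left anywhere in it: the line through the holes stands at this reading plus or minus up to 0.4, counter-clockwise from the x axis of collar_axis.
- stop_mark (a point): where a hole's centre comes when the collar is at its stop, turned there clockwise: 32 mm from the axis, 0.4 rad clockwise of the x axis of collar_axis (the other hole is opposite). Turning clockwise first takes up the face's play, then turns the collar with it. An unmarked point fixed in the table top, at the height of the face.
- spanner: pin spanner, 0.14 to 0.23 kg: flat steel bar 120 (along x) x 22 x 8 mm, two prongs below and a black upright grip above its middle. Origin midway between the prong tips, z up: bar from z = 10 to 18 mm. Grip 44 mm along x, 14 mm thick along y, from z = 18 to 60 mm. Half a turn about z makes no difference. Starts lying across the two rails of the rack, prongs hanging between them.
- prong_a (a point): tip of the spanner's prong at its +x side: round, 6 mm thick, 10 mm long, chamfered tip, 32 mm from the middle
- prong_b (a point): tip of the spanner's like prong at its -x side, 32 mm from the middle
- rack_rest (a point): where the spanner's origin lies when it rests centred across the rack: 28 mm above the bench over the middle of the wooden rack; z up, x across the two rails. The rack is fixed; its rails are 38 mm high above the bench, 80 mm long along y, 16 mm thick, 88 mm apart inside; its base is 8 mm thick.
- collet_nut: steel collet nut, 26 mm across, 22 mm tall, standing on the white router table top; a bystander, origin centre of its underside
- offcut: wood offcut 35 x 60 x 18 mm lying on the white router table top; a bystander, origin centre of its underside
- jar: clear screw-top jar, 64 mm across, 85 mm tall; a bystander
- spray: spray can, 66 mm across, 190 mm tall; a bystander
- hammer: hammer lying on the bench, about 0.25 m long; a bystander
- driver: screwdriver lying on the bench; a bystander
Things that resemble listed ones, but are neither listed nor needed, are in the scene too. What is shaped like the spanner but green or purple is not meant. There is more than one size of the part that bears rack_rest; the job needs the larger.

How it is judged (in metres and radians):
On the way, in this order (a step that is already met when the one before it is completed fails the run):
1. both prongs pushed into the collar's holes: both tips more than 6 mm below the resting face, spanner centred on the axis within 5 mm, collar not yet turned home (horizontal distance between spanner and collar_axis below 0.005 m and z of each of prong_a, prong_b in the frame of collar_axis below -0.006 m and value of joint collar above 0.15 rad), for 0.1 s.
2. collar turned by the seated spanner to within 0.06 rad of its stop (horizontal distance between spanner and collar_axis below 0.005 m and z of each of prong_a, prong_b in the frame of collar_axis below -0.006 m and value of joint collar below 0.06 rad), for 0.2 s.
At the end, for the whole second after the job is handed in: The collar is locked (within 0.08 rad of its stop) and the spanner lies still and level across both rails of the rack, prongs down, its middle within 25 mm of the rack's middle and its bar within 0.25 rad of square to the rails (value of joint collar below 0.08 rad and horizontal distance between spanner and rack_rest below 0.025 m and z of spanner in the frame of rack_rest between -0.004 and 0.004 m and angle between the x axis of spanner and the x axis of rack_rest, either way round below 0.25 rad and angle between spanner's own z axis and vertical below 0.08 rad and linear speed of spanner below 0.02 m/s); the robot touches nothing.
It fails at once if the spanner presses or strains the collar or router table with more than 30 N (contact force between spanner and router_table above 30 N).
It fails at once if a bystander is moved more than 30 mm (distance of any of collet_nut, offcut, jar, spray, hammer, driver from where it was at the start of the episode above 0.03 m).
It also fails if it takes over 72 s, if anything falls off the work surface, if the arm or the gripper's body presses on something with over 40 N, if the wrist force passes 120 N, or if a joint passes its speed limit or range.

## Robot

A 6-joint arm with a two-finger parallel gripper is mounted at the origin on the work surface. World frame = base frame: x ahead of the robot, y to its left, z up, the work surface at z = 0. Lengths are in mm, angles in rad, forces in N, time in s.
With the tool pointing down it reaches from about 300 to 775 mm from the base axis. Payload 14.6 kg.
Tool frame: the origin (TCP) lies on the centre line of the jaws, within the pads' length; the fingertips stand 19 mm ahead of it and the grasp point (between the pads) is the TCP (bot.tip_reach is the distance from the TCP to the fingertips, in mm); z points along the fingers, y is the line along which they close (so a half turn about z gives the same grasp; the last joint's range is limited). The gripper opens to 85 mm and grips with 20 to 120 N. Pads are 22 mm wide; open, the fingers measure 114 mm over their backs; the gripper's body (76 mm by 85 mm) begins 54 mm behind the grasp point. The pads swing forward as they close: fully open they stand 13 mm farther back than shut.
Start: joints at [-1.316, 0.3, 1.521, -0, 1.321, -0.067], TCP at [173.944, -521.76, 250.281] pointing down, gripper open.
Joint ranges: [-3.03, 3.03], [-0.79, 2.21], [0.23, 2.52], [-1.04, 4.18], [0, 3.07], [-2.55, 2.55]. Speed limits (rad/s): [2.22, 2.22, 2.57, 3.14, 3.14, 3.14].

## Interface

Orientations are given as a unit quaternion [w, x, y, z].
In Python, from rig import bot gives the robot as it stands. Calls block until the motion is done:
- bot.move_to(position, orientation): joint-space move of the TCP to a pose.
- bot.servo_line(position, attitude=None, speed=150, until_force=None): straight line of the TCP; attitude=None keeps the orientation; speed is the mean speed in mm/s. With until_force (N) it stops when the force on the tool has changed by that much, and returns True; else False.
- bot.move_joints(angles): joint-space move.
- bot.move_gripper(opening, grip_force=None): finger opening in mm; grip_force is the grip in N (None keeps the last); returns when the fingers have stopped.
- bot.dwell(seconds).
- bot.ik(position, orientation): joint angles nearest the present ones, or None.
- bot.read_state(): the state.
- bot.read_camera(name): name is "scene" or "top"; returns a dict with "image" (384x512x3 uint8, blue, green, red), "depth" (384x512 float32, mm along the optical axis (not along the pixel's ray), 0 where there is no reading), "fovy" (degrees; the focal length in pixels is half the picture's height over the tangent of half this angle, whatever the lens; pixels are square), "cx", "cy" (the principal point, pixels), "eye" and "attitude" of the camera in the world. Camera axes: x right, y down, z forward; pixel columns grow to the right and rows downward; lengths in mm; the calibration is good to about 2 mm. A picture is of the moment at which its call begins.
A pose or a line that the arm cannot do raises bot.MotionError and nothing moves.
- bot.finish_job(): hands the job in; it is judged then, once.
The state is a dict: "clock": time; "joint_positions": joint angles; "qvel": joint speeds; "effort": joint torques, N m; "ee_pos": TCP position; "tool_rot": TCP orientation; "ft_force": force on the tool from outside, world axes, zero at the start; "moment": the same for the moment, N m; "grip_width": finger opening in mm; "grip_force": force on a finger pad.
Only numpy, scipy, OpenCV 4.12 (cv2) and the standard library are available. Lean on these libraries where they do the work, as an engineer would, in place of code of your own. Each camera call takes 0.05 s, during which the arm holds its last target. There are 200 camera calls.

## Working session

There is one attempt and no reset: what is moved stays moved. The work goes in short steps, each a Python script; the robot and the scene stay as the last script left them, time stands still between calls to the robot, and variables do not carry over. Pictures are saved under pics/ and viewed, at most 10 in all, crops included, and the job is handed in when it is done.

```bash
mkdir -p pics; ls; cat > h.py <<'E'
import numpy as np, cv2
from rig import bot
from scipy.spatial.transform import Rotation as R
def rot(q): return R.from_quat([q[1],q[2],q[3],q[0]])
def cam(n):
    c=bot.read_camera(n); c['f']=192/np.tan(np.radians(c['fovy'])/2); return c
def px(c,u,v,z=None):
    """world point of pixel; on plane z if given, else by depth"""
    r=rot(c['attitude']).apply([(u-c['cx'])/c['f'],(v-c['cy'])/c['f'],1]); e=np.array(c['eye'])
    return e+r*((z-e[2])/r[2] if z is not None else c['depth'][int(round(v)),int(round(u))])
def down(yaw):
    """tool pointing down, tool y (closing line) at angle yaw+90deg: tool x along yaw"""
    r=R.from_matrix(np.array([[np.cos(yaw),np.sin(yaw),0],[np.sin(yaw),-np.cos(yaw),0],[0,0,-1]]))
    q=r.as_quat(); return [q[3],q[0],q[1],q[2]]
E
python3 - <<'E'
from h import *
import pickle
for n in ("scene","top"):
    c=cam(n); pickle.dump(c,open(n+'.pkl','wb')); cv2.imwrite(f'pics/{n}.png',cv2.resize(c['image'],(800,600),interpolation=cv2.INTER_CUBIC))
    print(n,c['eye'],c['attitude'],c['fovy'],c['cx'],c['cy'])
s=bot.read_state();print(s['tool_rot'],s['clock'],s['ft_force'])
E
```

```text
pics
scene [1154.37393225  765.23668807  958.8099444 ] [-0.14085345  0.29242609  0.86270224 -0.38780425] 47.67275610060837 253.57383358833604 193.71305998822243
top [ 376.10700496  -40.23473693 1335.31357664] [ 0.03796238 -0.70342384  0.70913951 -0.02957902] 52.98415416893792 254.2254144538008 195.6596827970976
[-5.32970548e-04  9.87082807e-01  1.60210006e-01 -3.20175373e-05] 0.1 [-0.47585189  0.40629555 -0.09182785]
```

View pics/top.png

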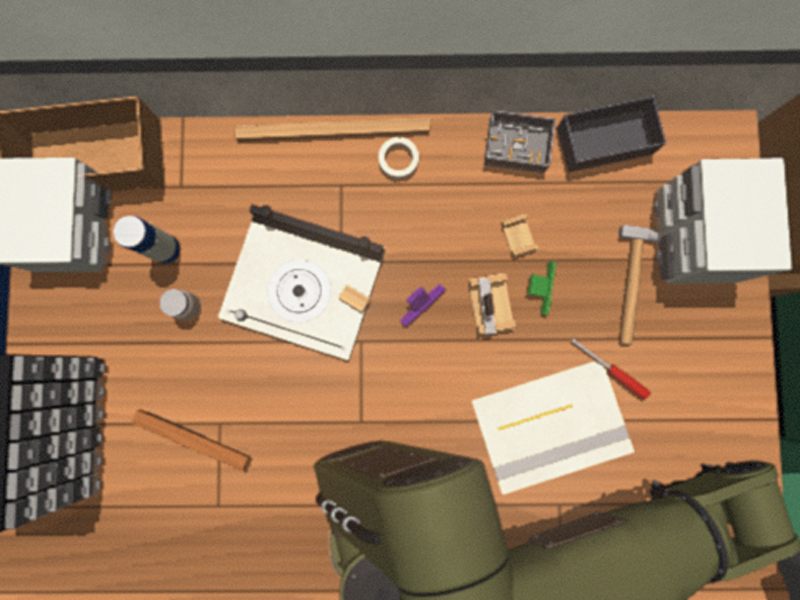

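View pics/scene.png

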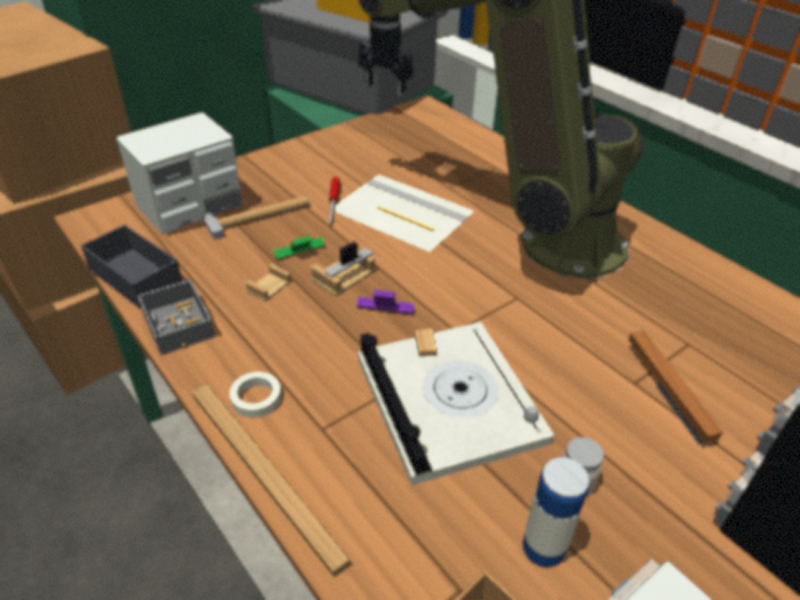

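The larger rack is at (491,305), with the steel spanner and its black grip lying on it. Lookalikes are the green one at (541,288), the purple one at (424,304) and the small empty rack at (519,237). The collar is at (298,291). I'll check the choice in one close crop.

```bash
python3 - <<'E'
import pickle,cv2,numpy as np
c=pickle.load(open('top.pkl','rb'));im=c['image']
a=cv2.resize(im[125:235,135:255],None,fx=5,fy=5,interpolation=cv2.INTER_CUBIC)
b=cv2.resize(im[165:225,290:350],None,fx=4.1667*1.1*2*0.5,fy=550/60,interpolation=cv2.INTER_CUBIC)
b=cv2.resize(im[170:220,295:335],(200*2,500)[::1],interpolation=cv2.INTER_CUBIC)
cv2.imwrite('pics/a.png',a)
b=cv2.resize(im[170:220,290:350],None,fx=12,fy=12,interpolation=cv2.INTER_CUBIC)
cv2.imwrite('pics/b.png',b)
E
```

```text
(no output)
```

View pics/a.png

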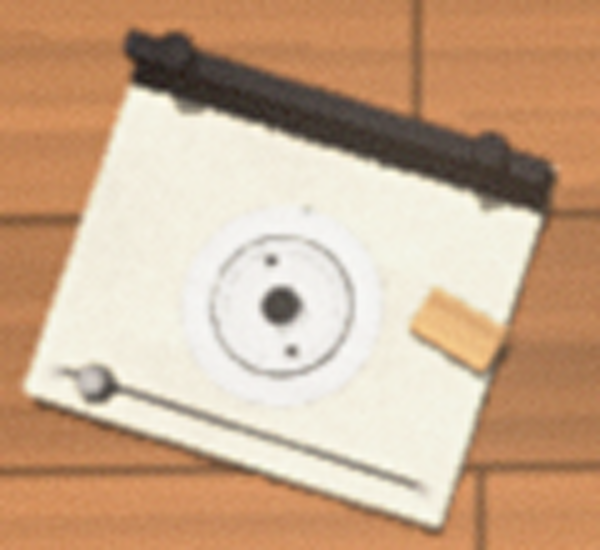

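View pics/b.png

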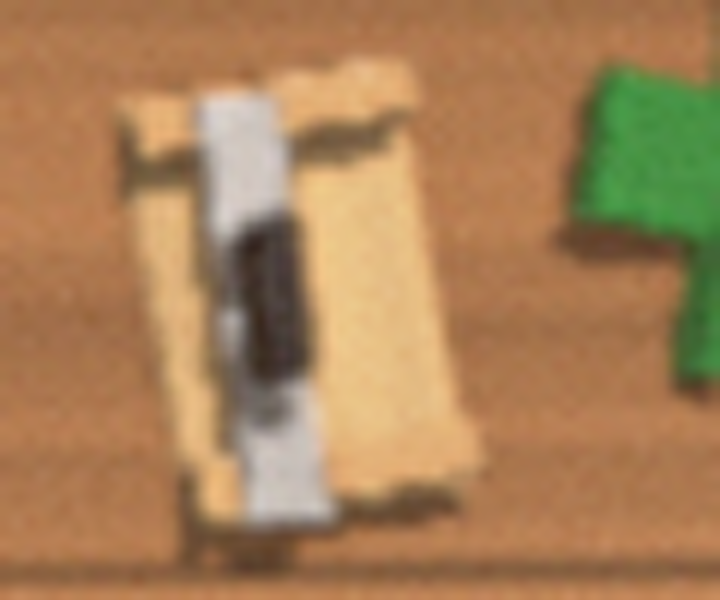

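The crops confirm the choice. Steel spanner on the larger rack in crop b: bar corners (197,97), (275,92), (335,515), (248,522), and rack corners (120,98), (410,62), (483,465), (203,522). In crop a the collar centre is at about (282,305), with holes at (271,260) and (292,351). The fence is along the top edge.

```bash
cat >> h.py <<'E'
def proj(c,P):
    p=rot(c['attitude']).inv().apply(np.asarray(P,float)-c['eye']); return np.stack([c['cx']+c['f']*p[:,0]/p[:,2],c['cy']+c['f']*p[:,1]/p[:,2]],1)
def samp(c,P):
    g=c.get('g'); 
    if g is None: g=c['g']=cv2.cvtColor(c['image'],cv2.COLOR_BGR2GRAY).astype(np.float32)
    m=proj(c,P).astype(np.float32); return cv2.remap(g,m[:,0].reshape(-1,1),m[:,1].reshape(-1,1),cv2.INTER_CUBIC).ravel()
T=np.linspace(0,2*np.pi,180,endpoint=False)
def ring(c,xy,r,z): return samp(c,np.stack([xy[0]+r*np.cos(T),xy[1]+r*np.sin(T),0*T+z],1))
E
python3 - <<'E'
from h import *
import pickle
from scipy.optimize import minimize
top=pickle.load(open('top.pkl','rb'));sc=pickle.load(open('scene.pkl','rb'))
A=lambda u,v,z:px(top,(u+.5)/5-.5+135,(v+.5)/5-.5+125,z)
B=lambda u,v,z:px(top,(u+.5)/12-.5+290,(v+.5)/12-.5+170,z)
c0=A(282,305,27)[:2]; print('coarse',c0)
for n,c in(('top',top),('scene',sc)):
    C=minimize(lambda p:ring(c,p,48,26.5).mean(),c0,method='Nelder-Mead',options=dict(initial_simplex=[c0,c0+[6,0],c0+[0,6]])).x
    def h(a):
        P=[[C[0]+s*32*np.cos(a)+dx,C[1]+s*32*np.sin(a)+dy,26] for s in(1,-1) for dx,dy in((0,0),(2,0),(-2,0),(0,2),(0,-2))]
        return samp(c,P).mean()
    aa=np.linspace(0,np.pi,361);v=np.array([h(a) for a in aa]);i=v.argmin()
    print(n,C,'ring',ring(c,C,48,26.5).mean(),'hole ang',aa[i],v[i],np.median(v))
h1,h2=A(271,260,27),A(292,351,27);print('holes manual',h1,h2,(h1+h2)/2,np.linalg.norm(h1-h2),np.arctan2(*(h1-h2)[1::-1]))
f1,f2=A(135,85,25),A(545,212,25);d=f1-f2;print('table yaw (fence base)',np.arctan2(d[1],d[0])-np.pi/2)
e1,e2=A(25,393,25),A(440,528,25);d=e1-e2;print('table yaw (near edge)',np.arctan2(d[1],d[0])-np.pi/2, e1,e2)
q=[B(*p,46) for p in((197,97),(275,92),(335,515),(248,522))];d=(q[0]+q[1]-q[2]-q[3])/2
print('bar',np.mean(q,0),np.linalg.norm(d),np.arctan2(d[1],d[0]))
q=[B(*p,88) for p in((235,230),(298,213),(310,375),(245,387))];print('grip',np.mean(q,0), top['depth'][194:200,308:316].min())
q=[B(*p,38) for p in((120,98),(410,62),(483,465),(203,522))];d=(q[0]+q[1]-q[2]-q[3])/2;w=(q[0]+q[3]-q[1]-q[2])/2
print('rack',np.mean(q,0),np.linalg.norm(d),np.linalg.norm(w),np.arctan2(d[1],d[0]))
E
```

```text
coarse [538.09016571 191.2772501 ]
top [537.96617897 191.76583149] ring 192.55254 hole ang 0.22689280275926285 131.65952 240.13774
scene [540.47909106 189.7849101 ] ring 186.89613 hole ang 0.2181661564992912 159.82724 215.96457
holes manual [569.30067639 199.10548136  27.        ] [506.34276569 184.16524423  27.        ] [537.82172104 191.6353628   27.        ] 64.70633048739833 0.2329953569157303
table yaw (fence base) -0.31277437045559453
table yaw (near edge) -0.31985285307212985 [479.23989539 367.45736327  25.        ] [385.01764404  82.99231226  25.        ]
bar [ 500.2904349  -217.71894203   46.        ] 119.9843515073011 0.10785567222014456
grip [ 497.43205705 -214.22435288   88.        ] 1246.3934
rack [ 506.53871574 -230.24493681   38.        ] 118.77299038660357 81.35241602518971 0.16319253689960334
```

```bash
python3 - <<'E'
from h import *
g=[500.9,-217.3]; y=0.11
for p,a in(((539.2,190.8,95),.225),((539.2,190.8,70),-.75)): print(bot.ik(p,down(a)))
bot.move_gripper(40,40)
bot.move_to([*g,140],down(y)); print(bot.servo_line([*g,71],speed=80,until_force=6))
bot.move_gripper(0,50); s=bot.read_state(); print(s['grip_width'],s['grip_force'],s['ee_pos'],s['ft_force'],s['clock'])
bot.servo_line([*g,150],speed=120)
bot.dwell(.3);s=bot.read_state(); print(s['grip_width'],s['ft_force'],s['moment'],s['joint_positions'],s['clock'])
for n in('scene','top'):
    c=cam(n);u,v=proj(c,[[*g,140]])[0].astype(int);k=c['image'][max(v-40,0):v+45,u-50:u+50];cv2.imwrite('pics/grasp_%s.png'%n,cv2.resize(k,None,fx=6,fy=6,interpolation=cv2.INTER_CUBIC))
E
```

```text
[ 2.76073319e-01  5.19441527e-01  1.60100987e+00 -4.44089210e-16
  1.02114126e+00  1.62186965e+00]
None
False
13.35425172253424 49.96675372123718 [ 501.087277   -217.39122312   71.46367783] [-1.37076805  1.30053331  3.78682361] 3.65
13.196031270772238 [ 0.35790218 -0.46351712 -1.27760361] [0.0025265  0.03427788 0.01198505] [-4.76458836e-01  3.95056298e-01  1.64112456e+00 -1.88262353e-05
  1.10619037e+00  9.84397017e-01] 4.7583
```

View pics/grasp_scene.png

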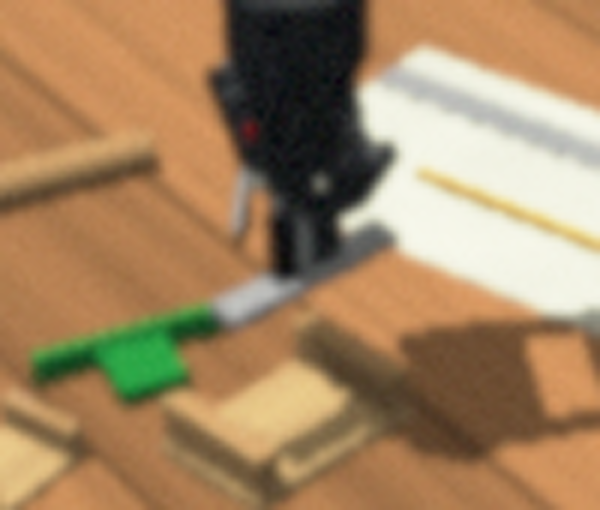

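```bash
python3 - <<'E'
from h import *
q=down(np.pi+.225)
bot.move_to([539.2,190.8,150],q); bot.servo_line([539.2,190.8,90],speed=120); bot.dwell(.2)
s=bot.read_state(); e=s['ee_pos']; print(e,s['ft_force'],s['moment'],s['joint_positions'],s['clock'])
c=cam('scene'); im=c['image']; u,v=proj(c,[[539,191,60]])[0].astype(int)
u0,v0=u-40,v-35; k=cv2.resize(im[v0:v0+65,u0:u0+80],None,fx=10,fy=9.2,interpolation=cv2.INTER_CUBIC); k=cv2.resize(im[v0:v0+60,u0:u0+80],None,fx=10,fy=10,interpolation=cv2.INTER_CUBIC)
a=.225; X=np.array([np.cos(a),np.sin(a),0]);Y=np.array([-np.sin(a),np.cos(a),0])
o=np.array(e)-[0,0,43.]
for z in(10,18):
    P=[o+sx*60*X+sy*11*Y+[0,0,z] for sx,sy in((1,1),(1,-1),(-1,-1),(-1,1))]
    m=((proj(c,P)-[u0,v0]+.5)*10-.5).astype(int); cv2.polylines(k,[m.reshape(-1,1,2)],True,(0,0,255) if z==18 else (255,0,0),1)
# ring outline at estimated centre and the hole tips
P=np.stack([539.2+48*np.cos(T),190.8+48*np.sin(T),0*T+26.5],1);cv2.polylines(k,[((proj(c,P)-[u0,v0]+.5)*10).astype(int).reshape(-1,1,2)],True,(0,200,0),1)
cv2.imwrite('pics/hover.png',k)
E
```

```text
[539.55260807 190.88774035  90.82532592] [-0.02521403  0.65467541 -1.80574553] [-0.05282233  0.01067913 -0.00992704] [ 2.76050475e-01  5.25496472e-01  1.60301084e+00  7.06266936e-06
  1.01170200e+00 -1.51968388e+00] 7.85
```

View pics/hover.png

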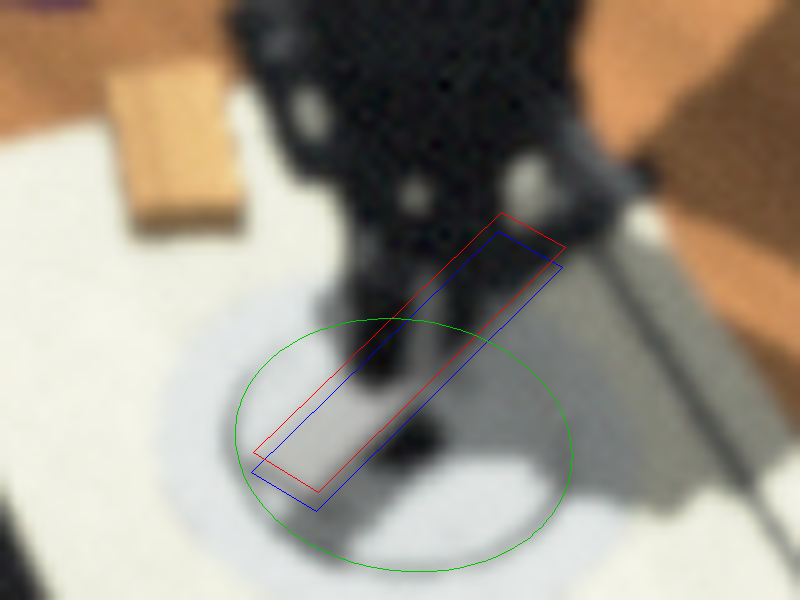

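```bash
cat > ins.py <<'E'
from h import *
def fz(): 
    return np.mean([bot.read_state()['ft_force'] for _ in range(1)],0)
def search(c0,yaw0,tmax=20,pts=None):
    bot.servo_line([*c0,74],down(np.pi+yaw0),speed=60); bot.dwell(.15); base=fz()
    hit=bot.servo_line([*c0,60],speed=10,until_force=2.5); s=bot.read_state(); zc=s['ee_pos'][2]
    print('contact',hit,s['ee_pos'],s['ft_force']-base,s['clock'])
    t0=s['clock']; zcmd=None
    if zc<65: return True,c0,yaw0,base
    zt=zc-1.5
    if pts is None:   # spiral ~1.1 mm pitch in (along,across), slightly longer along the bar
        pts=[(0,0)];th=0
        while len(pts)<60:
            r=1.1*th/(2*np.pi); pts.append((1.0*r*np.cos(th),r*np.sin(th))); th+=min(1.0,1.1/max(r,.3))
    ca,sa=np.cos(yaw0),np.sin(yaw0)
    for i,(u,v) in enumerate(pts):
        p=[c0[0]+u*ca-v*sa,c0[1]+u*sa+v*ca]
        bot.servo_line([*p,zt],down(np.pi+yaw0),speed=12)
        s=bot.read_state(); f=s['ft_force']-base
        print(i,np.round([u,v],1),np.round(f,1),np.round(s['ee_pos'][2],2),round(s['moment'][2],2))
        if f[2]>7: zt+=.3
        elif f[2]>2 and f[2]<3.3: zt-=.3
        zt=max(zt,zc-3)
        if f[2]<1.6:
            z1=s['ee_pos'][2]
            bot.servo_line([*p,zt-3],speed=15,until_force=4); s=bot.read_state()
            print('  try',s['ee_pos'],np.round(s['ft_force']-base,1))
            if s['ee_pos'][2]<zc-4.5 or (s['ft_force']-base)[2]<2: return True,p,yaw0,base
        if s['clock']-t0>tmax: break
    return False,p,yaw0,base
E
python3 - <<'E'
from ins import *
r=search([539.2,190.8],.225,16); print(r, bot.read_state()['clock'])
E
```

```text
contact False [539.18924213 190.8007699   60.07868709] [-2.27130047 -0.48409601  2.19997941] 10.0167
(True, [539.2, 190.8], 0.225, array([ 0.39337179,  0.14376919, -1.47141203])) 10.0167
```

Both prongs dropped straight in. Now I'll turn clockwise, giving way to any side force.

```bash
python3 - <<'E'
from h import *
base=np.array([.39,.14,-1.47]); c=np.array([539.2,190.8]); y=.225; z=60.3
m0=bot.read_state()['moment'][2]
for i in range(60):
    y-=.04 if y>-.55 else .025
    bot.servo_line([*c,z],down(np.pi+y),speed=20)
    s=bot.read_state(); f=s['ft_force']-base; m=s['moment'][2]-m0
    if i%3==0 or y<-.6: print(round(y,3),np.round(f,1),round(m,2),np.round(s['ee_pos'],2),round(s['clock'],2))
    l=np.hypot(*f[:2])
    if l>1.5: c=c+np.clip(.12*f[:2],-.5,.5)
    if f[2]>5: z+=.2
    if abs(m)>.75 or l>14 or y<-.85 or s['clock']>40: print('stop',y,f,m,s['clock']);break
bot.dwell(.4); s=bot.read_state(); print(s['ft_force']-base,s['moment'],s['ee_pos'],s['tool_rot'],c,s['clock'])
E
```

```text
0.185 [-0.8  1.9  2. ] -0.05 [539.27 190.96  60.39] 10.27
0.065 [-0.2  0.4  2.4] -0.06 [539.16 191.41  60.3 ] 11.02
-0.055 [ 0.7 -0.9  2. ] -0.03 [539.13 191.36  60.31] 11.77
-0.175 [-0.3 -0.5  2.6] -0.02 [539.12 191.35  60.32] 12.52
-0.295 [-0.4  1.4  1.9] 0.13 [539.07 191.26  60.35] 13.27
-0.415 [-0.9  0.8  2.2] 0.12 [539.12 191.31  60.28] 14.02
-0.535 [-1.   0.3  1.8] 0.12 [539.13 191.29  60.25] 14.77
-0.625 [-1.7 -0.2  2.4] 0.12 [539.15 191.34  60.3 ] 15.52
-0.65 [-0.8 -1.   2.6] 0.17 [539.07 191.32  60.34] 15.77
-0.675 [-0.3  0.2  2.2] 0.14 [539.05 191.34  60.36] 16.02
-0.7 [ 0.5 -0.3  1.6] 0.15 [539.05 191.34  60.34] 16.27
-0.725 [-0.3 -1.5  1.5] 0.17 [539.04 191.31  60.33] 16.52
-0.75 [1.1 0.7 2.3] 0.16 [539.05 191.31  60.33] 16.77
-0.775 [1.2 0.2 2.6] 0.2 [539.03 191.32  60.35] 17.02
-0.8 [ 0.9 -0.   2.6] 0.61 [539.   191.33  60.33] 17.27
-0.825 [0.1 0.1 1.2] 0.87 [539.   191.36  60.32] 17.52
stop -0.8250000000000002 [0.08852678 0.13087485 1.17942319] 0.8657788202685851 17.5167
[1.58117425 0.82641416 2.44675142] [ 0.11717499 -0.329614    1.00469738] [538.98081787 191.33319978  60.3186969 ] [9.26130293e-06 4.00793388e-01 9.16168467e-01 1.72774415e-05] [538.9711993  191.32082342] 17.9167
```

The torque rose sharply at yaw -0.80 after about 0.5 rad of collar friction, so the collar is at its stop. Next I'll relieve the torque, lift out and lay the spanner back.

```bash
python3 - <<'E'
from h import *
c=[538.97,191.32]
bot.servo_line([*c,60.4],down(np.pi-.785),speed=20); s=bot.read_state(); print(s['moment'])
bot.servo_line([*c,75],speed=25); s=bot.read_state(); print(s['ft_force'],s['ee_pos'])
bot.servo_line([*c,150],speed=120)
r=[507.5,-231]; q=down(.163)
bot.move_to([*r,150],q); bot.dwell(.2)
bot.servo_line([*r,80],speed=100); bot.dwell(.2)
hit=bot.servo_line([*r,67],speed=12,until_force=3.5); s=bot.read_state(); print(hit,s['ee_pos'],s['ft_force'],s['clock'])
for n in('scene','top'):
    k=cam(n);cv2.imwrite('x_%s.png'%n,k['image'])
c=cam('scene');u,v=proj(c,[[*r,50]])[0].astype(int);cv2.imwrite('pics/place.png',cv2.resize(c['image'][v-40:v+35,u-50:u+50],None,fx=7,fy=7,interpolation=cv2.INTER_CUBIC))
E
```

```text
[ 0.07826416 -0.3043841   0.41061155]
[ 0.03066432  0.10051999 -1.80231881] [538.85998755 191.23107184  74.95619551]
True [ 507.44562306 -230.97702275   71.46092764] [-0.99755761  0.19685862  5.4447645 ] 23.2083
```

View pics/place.png

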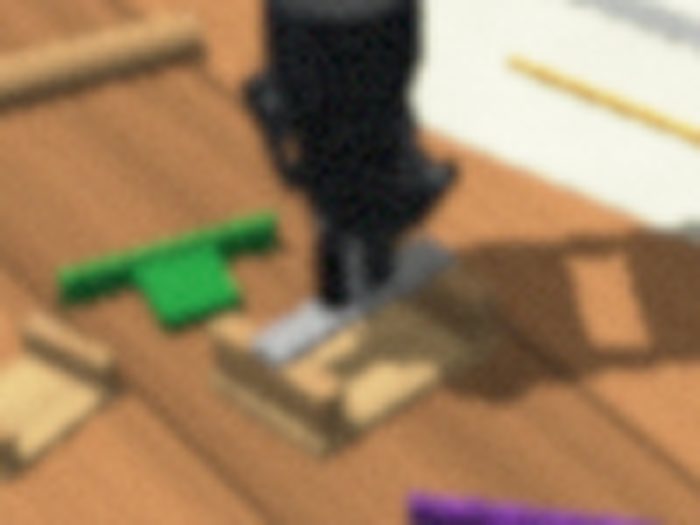

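The bar end rests mid-way along the near rail at (280,350) and spans to the far rail. The height matches the grasp, so I'll release, back off and check.

```bash
python3 - <<'E'
from h import *
r=[507.5,-231]
bot.move_gripper(30); bot.dwell(.2); bot.servo_line([*r,160],speed=100)
bot.move_joints([-1.316,.3,1.521,0,1.321,-.067]); bot.dwell(.3); print(bot.read_state()['clock'])
c=cam('top');im=c['image'];f=lambda y,x:cv2.resize(im[y:y+60,x:x+44] if 0 else im[y:y+70,x:x+50],(400,560),interpolation=cv2.INTER_CUBIC)
cv2.imwrite('pics/end.png',np.hstack([f(150,166),f(160,293)]))
E
```

```text
26.8667
```

View pics/end.png

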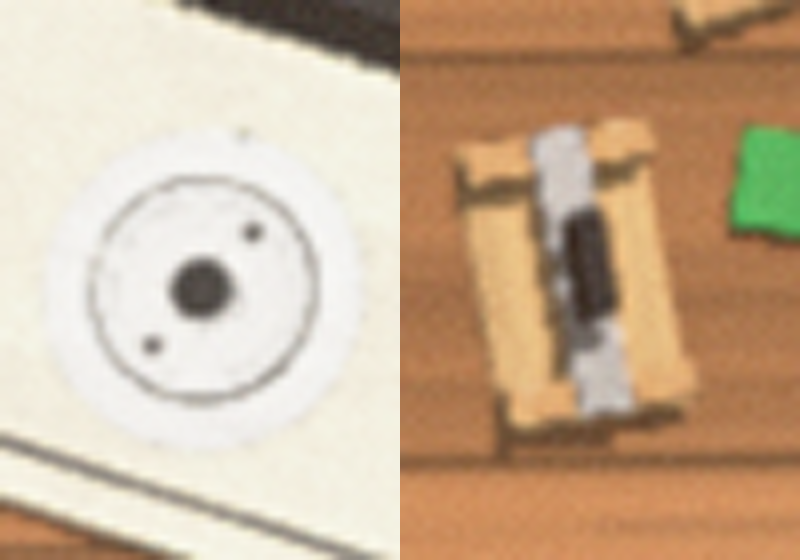

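The holes at (253,232) and (151,345) stand about 0.73 rad clockwise, which matches the stop (expected 0.716). The spanner lies centred across both rails at (585,270).

```bash
python3 -c "
from rig import bot
print(bot.finish_job())"
```

```text
the job is handed in; nothing more can be done
None
```

The collar is turned up against its stop, the spanner is back centred across both rails of its rack, and I handed the job in at about 27 s; the judge's verdict was not shown.

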